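# Hook a shelf bracket into the slotted upright and snap it home

### The arm

A 6-joint arm with a two-finger parallel gripper is mounted at the origin on a cart in front of the work surface, level with it; the furniture and walls round the work are solid. World frame = base frame: x ahead of the robot, y to its left, z up, the work surface at z = 0. Lengths are in m, angles in rad, forces in N, time in s.
With the tool pointing down it reaches from about 0.425 to 0.95 m from the base axis. Payload 3.5 kg.
Tool frame: the origin (TCP) lies on the centre line of the jaws, within the pads' length; the fingertips stand 14 mm ahead of it and the grasp point (between the pads) lies 5 mm behind it (ctrl.finger_overhang is the distance from the TCP to the fingertips, in m); z points along the fingers, y is the line along which they close (so a half turn about z gives the same grasp; the last joint's range is limited). The gripper opens to 85 mm and grips with 20 to 120 N. Pads are 22 mm wide; open, the fingers measure 114 mm over their backs; the gripper's body (76 mm by 85 mm) begins 54 mm behind the grasp point. The pads swing forward as they close: fully open they stand 13 mm farther back than shut.
Start: joints at [-1.333, 0.286, 1.577, -0, 1.279, -0.15], TCP at [0.255, -0.625, 0.245] pointing down, gripper open.
Joint ranges: [-2.77, 2.77], [-0.9, 2.22], [0.21, 2.48], [-1.53, 4.67], [0.24, 2.81], [-2.84, 2.84]. Speed limits (rad/s): [2.79, 2.79, 3.14, 3.14, 3.14, 3.14].

### API

Orientations are given as a unit quaternion [x, y, z, w].
In Python, from plant import ctrl gives the robot as it stands.
- The arm moves only by the tool send_rows, never from a script. Its argument "moves" is text: rows parted by semicolons, each of 7 numbers parted by spaces: the turn, a rotation vector about the tool's x, y, z in units of 360 degrees (1.0 is 360 degrees), then the shift along the tool's x, y, z in units of 20 cm (1.0 is 20 cm), then the gripper's target within -1 to 1 (fully open at 1, half-way at 0, shut at -1). A call has 1 to 12 rows; each row is the pose to reach, as a shift and turn from the pose commanded when the call began, along the tool's axes at that moment, turning the shorter way round; what a row does not reach only later rows make up. A row lasts 1/8 s, in which the tool goes at most 62.5 mm and 10.7 degrees, less where a joint would pass 70% of its speed; a pose out of reach is approached as far as the arm can. A call with a number of a shift or a turn outside -1 to 1 is refused whole. A call with a gripper value outside its range is refused whole. The fingers move at their own pace and stop on an object; "newtons" is the grip in N (left out, the last holds). Time passes only in rows, so rows that repeat a pose let the fingers close. It gives the time, the measured TCP pose, the force, the opening and the grip force at its end, in the units of the state.
- ctrl.get_state(): the state, without advancing time (a new reading comes with each control period).
- ctrl.read_camera(name): name is "scene" or "top" or "wrist"; returns a dict with "image" (480x640x3 uint8, red, green, blue), "fovy" (degrees; the focal length in pixels is half the picture's height over the tangent of half this angle, whatever the lens; pixels are square), "cx", "cy" (the principal point, pixels), "extrinsics" (4x4, takes a point from camera to world coordinates). Camera axes: x right, y up, looking along -z (the intrinsics and any distortion apply to the point x, -y, -z); pixel columns grow to the right and rows downward; lengths in m; the calibration is good to about 2 mm. A picture is of the moment at which its call begins. There is no depth.
- ctrl.sign_off(): hands the job in; it is judged then, once.
The state is a dict: "time": time; "qpos": joint angles; "dq": joint speeds; "joint_efforts": joint torques, N m; "eef_pos": TCP position; "tcp_rot": TCP orientation; "contact_force": force on the tool from outside, world axes, zero at the start; "wrist_torque": the same for the moment, N m; "opening": opening from 0.0 (shut) to 1.0 (fully open); "finger_force": force on a finger pad.
Only numpy, scipy, OpenCV 4.12 (cv2) and the standard library are available. Lean on these libraries where they do the work, as an engineer would, in place of code of your own. Each camera call takes 0.05 s, during which the arm holds its last target. There are 200 camera calls.

### The job

Pick up the aluminium shelf bracket, hook its two claws into the two slots of the small upright on the bench, and press it down until it has snapped past the ball catch and sits fully home and level on the upright. Press gently: the sprung slotted strip must never be driven down by more than about 1 cm. Then let go, leaving the timer and the two cartons where they are.

Things in the scene. Friction and masses are not known exactly. Their poses are not given: they have to be found in the camera images.
- bracket_grip (a point): Loose aluminium bracket on its flat foot; point mid-rib, 38 mm above its underside, 90 mm in front of its back face. Own x runs along the arm towards the claws, z up. Rib 10 mm thick (across y), its top 52 mm above the underside, rising to 80 mm over the 65 mm nearest the back face; foot flange 40 mm wide, 5 mm thick. Arm 170 mm long, 130-210 g, balances 60-90 mm in front of the back
- bracket_back (a point): Bracket's back face (24 mm wide), at underside height, mid-width; axes as bracket_grip. Below the back face, a thin tongue ends in a cross bead 6 mm thick, its centre 3 mm above the underside, 7 mm in front of the back face; the bead is what goes through the catch
- upper_claw (a point): Rear end of the bracket's upper claw, half-way up, 64.5 mm above the underside. Two claws, 6 mm wide, stick 15.5 mm out behind the back face (+x). Each is an 8 mm high neck (undersides 28 and 68 mm above the bracket's underside) with a hook at its end hanging 15 mm lower than the neck's underside; gap from back face to hook 6.5 mm
- bracket_pad (a point): Middle of the top of the bracket's flat pressing pad (26 mm wide, 31 mm along the arm), 20 mm in front of the back face, 80 mm above the underside
- strip_home (a point): Upright's slotted steel strip, 52 mm wide, 5 mm thick: point on its front face (which looks along its own -x, towards the robot), mid-width. With the bracket home, bracket_back is at this point, axes equal (it droops 3 degrees at most). Strip and side rails end 108-110 mm above it. The stand's foot is 10 mm thick, 130 mm wide, and reaches 90 mm in front of the face; the point is 50 mm above the worktop
- lower_slot (a point): Centre of the lower slot, in the front face, 44.5 mm above strip_home. Two slots, 10 mm wide and 33 mm high, lower edges 28 and 68 mm above strip_home. The hooks pass through while the bracket is 16 to 24 mm above its home height, pushed in along the strip's +x until its back face meets the front face; then it goes down and the necks come to rest on the lower edges
- catch (a point): Middle between two sprung balls, 5 mm above strip_home, 7 mm in front of the face, in black housings that stand 14 mm out of the face, 16 mm apart, tops 14 mm above strip_home. The bracket's bead meets the balls about 7 mm above home and is held up there; a push of about 10 to 16 N snaps it past them, and they then hold it down. Let go above the balls, it hangs on its hooks
- strip: The slotted strip; origin and axes as strip_home. It floats on a soft spring in its fixed stand and sinks about 1 mm per 2 N pushed down, so the catch gives way several mm lower than measured; it rises again afterwards. Driven down more than 12 mm (24 N) its mount is damaged. Smooth steel
- bracket: The bracket; origin and axes as bracket_back
- timer: Small white timer with buttons, 60x65x26 mm, origin at the centre of its underside; leave alone
- carton_nozzles: Small yellow carton, 55x90x42 mm, origin at the centre of its underside; leave alone
- carton_clips: Small flat white carton with a red stripe, 70x70x30 mm, origin at the centre of its underside; leave alone

How it is judged:
On the way:
1. both claws are through the slots, the bracket still above the catch (x of bracket_back in the frame of strip between -0.005 and 0.004 m and y of bracket_back in the frame of strip between -0.004 and 0.004 m and z of bracket_back in the frame of strip between 0.005 and 0.027 m), for 0.1 s.
At the end, for the whole second after the job is handed in: the bracket hangs in the strip by both claws, its back point within 4 mm sideways and 1.8 mm in height of the home point, level to 0.08 rad and square to 0.12 rad, at rest and released (horizontal distance between bracket_back and strip_home below 0.004 m and z of bracket_back in the frame of strip between -0.003 and 0.0018 m and angle between the z axis of bracket and the z axis of strip, either way round below 0.08 rad and angle between the x axis of bracket and the x axis of strip, either way round below 0.12 rad and contact force between the fingers and bracket below 0.1 N and linear speed of bracket below 0.02 m/s); the robot touches nothing.
It fails at once if the strip is driven more than 12 mm down (about 24 N) (distance of strip from where it was at the start of the episode above 0.012 m).
It fails at once if the timer is moved by more than 25 mm (distance of timer from where it was at the start of the episode above 0.025 m).
It fails at once if the yellow carton is moved by more than 25 mm (distance of carton_nozzles from where it was at the start of the episode above 0.025 m).
It fails at once if the white carton is moved by more than 25 mm (distance of carton_clips from where it was at the start of the episode above 0.025 m).
It also fails if it takes over 54 s, if anything falls off the work surface, if the arm or the gripper's body presses on something with over 40 N, if the wrist force passes 120 N, or if a joint passes its speed limit or range.

## Working session

There is one attempt and no reset: what is moved stays moved. The work goes in short steps, Python scripts to look and compute and a tool call to move; the robot and the scene stay as the last step left them, time stands still between calls to the robot, and variables do not carry over. Pictures are saved under pics/ and viewed, at most 10 in all, crops included, and the job is handed in when it is done.

Besides the shell and the picture viewer there is one more tool, called after "Call:" as a command line: name --argument value ..., lists and objects as JSON in quotes. send_rows: Moves the arm, as the interface text tells. Its arguments: {"type":"object","properties":{"moves":{"type":"string"},"newtons":{"type":"number"}},"required":["moves"]}

```bash
mkdir -p pics; ls
cat > h.py <<'E'
import numpy as np, cv2
from scipy.spatial.transform import Rotation as R
from plant import ctrl
def cam(n,fn=None):
    c=ctrl.read_camera(n)
    if fn: cv2.imwrite('pics/'+fn,c['image'][:,:,::-1])
    np.savez(''+n+'.npz',**{k:v for k,v in c.items()})
    return c
def load(n): return dict(np.load(''+n+'.npz',allow_pickle=True))
def f(c): return 240/np.tan(np.radians(float(c['fovy']))/2)
def ray(c,u,v):
    E=c['extrinsics']; d=np.array([(u-c['cx'])/f(c),-(v-c['cy'])/f(c),-1.]); return E[:3,3],E[:3,:3]@d
def onz(c,u,v,z):
    o,d=ray(c,u,v); return o+d*(z-o[2])/d[2]
def proj(c,p):
    E=c['extrinsics']; q=E[:3,:3].T@(np.array(p)-E[:3,3]); return np.array([c['cx']+f(c)*q[0]/-q[2],c['cy']-f(c)*q[1]/-q[2]])
def tri(rs):
    A=0;b=0
    for o,d in rs:
        d=d/np.linalg.norm(d);P=np.eye(3)-np.outer(d,d);A=A+P;b=b+P@o
    return np.linalg.solve(A,b)
E
python3 - <<'E'
from h import *
for n in ['scene','top']:
    c=cam(n,n+'1.png'); print(n,{k:v for k,v in c.items() if k!='image'})
print(ctrl.get_state())
E
```

```text
pics
scene {'fovy': 55.197410491551494, 'cx': 319.42172405875596, 'cy': 242.8215979288559, 'extrinsics': array([[-0.91740518,  0.23268417, -0.32284024,  0.24435203],
       [-0.39753339, -0.49853121,  0.77034657,  0.63780705],
       [ 0.01830151,  0.8350597 ,  0.54985484,  0.55388299],
       [ 0.        ,  0.        ,  0.        ,  1.        ]])}
top {'fovy': 56.57086813127059, 'cx': 319.32011701063846, 'cy': 238.76249654770652, 'extrinsics': array([[ 2.05688838e-03,  9.95373410e-01, -9.60601009e-02,
         4.37345910e-01],
       [-9.99886615e-01,  6.14184058e-04, -1.50459209e-02,
        -1.29559126e-02],
       [-1.49173110e-02,  9.60801570e-02,  9.95261813e-01,
         9.14696033e-01],
       [ 0.00000000e+00,  0.00000000e+00,  0.00000000e+00,
         1.00000000e+00]])}
{'time': 0.1, 'qpos': array([-1.33300509e+00,  2.87118596e-01,  1.57804101e+00, -3.08271698e-05,
        1.27862156e+00, -1.50027100e-01]), 'dq': array([-0.00018961, -0.00167313, -0.00331147, -0.00043523, -0.00163252,
       -0.00069647]), 'joint_efforts': array([ 6.25610082e-04, -4.07298160e+01, -2.93697417e+01, -1.93264545e-04,
        3.43050233e-03,  1.17094952e-06]), 'eef_pos': array([ 0.25513174, -0.62430622,  0.24405215]), 'tcp_rot': array([ 9.81257006e-01,  1.92700518e-01, -6.27441084e-05, -1.09255579e-03]), 'contact_force': array([ 0.01658764,  0.12749676, -0.02340138]), 'wrist_torque': array([-0.00166934, -0.01564988,  0.03033854]), 'finger_force': 0.0, 'opening': 1.000912722715738}
```

View pics/scene1.png

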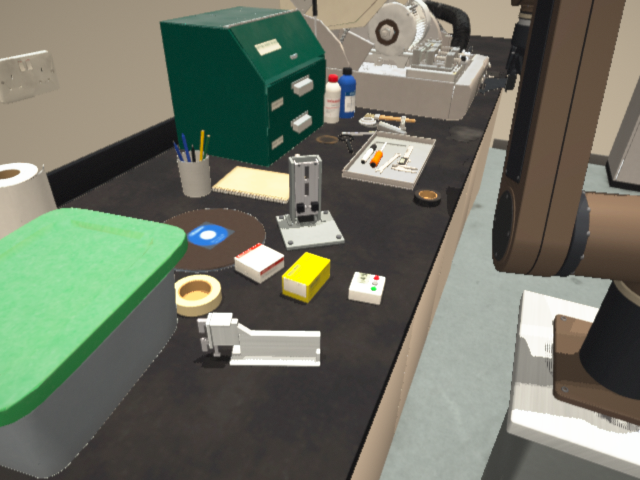

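View pics/top1.png

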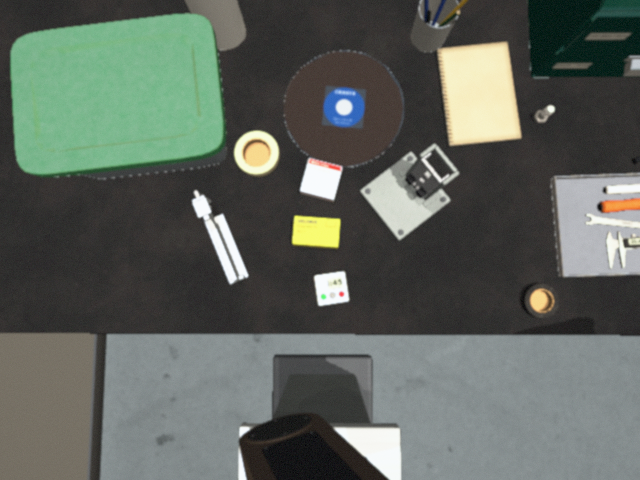

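The scene shows the bracket at about (260,345), claws to the left, and the upright at (305,195). In the top view the bracket runs from (240,280) to the claws at (197,193), and the upright is at (435,165) with foot corners near (362,190), (400,240), (450,200). The yellow carton is at (316,232) and the timer at (332,288). Next I'll enlarge these.

Run:
```python
from h import *
t=load('top')['image'][:,:,::-1]; s=load('scene')['image'][:,:,::-1]
a=cv2.resize(t[185:290,180:260],None,fx=4,fy=4,interpolation=cv2.INTER_CUBIC)   # 320x420
b=cv2.resize(t[138:243,356:461],None,fx=4,fy=4,interpolation=cv2.INTER_CUBIC)   # 420x420
cv2.imwrite('pics/crop1.png',np.hstack([a,b]))
T=load('top')
for n,u,v,z in [('rib front',240,281,.052),('pad',203,207,.08),('fA',362,190,.01),('fB',400,240,.01),('fC',450,200,.01),('yellow',316,232,.04),('timer',332,288,.026),('clips',321,181,.03)]:
    print(n,onz(T,u,v,z).round(3))
```

```text
rib front [0.439 0.153 0.052]
pad [0.578 0.221 0.08 ]
fA [ 0.625 -0.087  0.01 ]
fB [ 0.522 -0.163  0.01 ]
fC [ 0.605 -0.267  0.01 ]
yellow [0.535 0.007 0.04 ]
timer [ 0.425 -0.025  0.026]
clips [ 0.64  -0.003  0.03 ]
```

View pics/crop1.png

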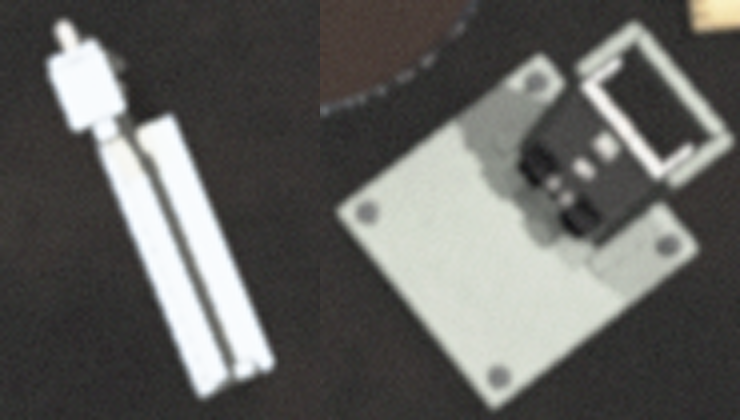

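```bash
cat >> h.py <<'E'
def yaw(d): return np.degrees(np.arctan2(d[1],d[0]))
def rel(p,yawdeg=None,rot=None):
    "row numbers from measured pose to TCP position p, tool down with tool x along yaw"
    s=ctrl.get_state(); R0=R.from_quat(s['tcp_rot']); p0=s['eef_pos']
    sh=R0.inv().apply(np.array(p)-p0)/.2
    out=None
    for a in (yawdeg,yawdeg+180):
        x=np.array([np.cos(np.radians(a)),np.sin(np.radians(a)),0]); z=np.array([0,0,-1.]);y=np.cross(z,x)
        rv=(R0.inv()*R.from_matrix(np.c_[x,y,z])).as_rotvec()/(2*np.pi)
        print('yaw',a,'turn',rv.round(4),'shift',sh.round(4))
E
python3 - <<'E'
from h import *
T=load('top')
A=lambda x,y:(180+x/4,185+y/4); B=lambda x,y:(356+(x-320)/4,138+y/4)
a=onz(T,*A(178,115),.005);b=onz(T,*A(273,362),.005);print('bracket len',np.linalg.norm(a-b),'yaw',yaw(a-b))
pad=onz(T,*A(87,86),.08);print('pad',pad)
fr=onz(T,*A(232,382),.0)
print('front',fr,yaw(pad[:2]-fr[:2]),np.linalg.norm(pad[:2]-fr[:2]))
L,Bt,Rt,Tp=[onz(T,*B(*q),.01) for q in [(338,210),(493,410),(698,248),(543,53)]]
print('foot',np.linalg.norm(L-Bt),np.linalg.norm(Rt-Bt),np.linalg.norm(Tp-L),'yaw',yaw(Rt-Bt),yaw(Tp-L),yaw(L-Bt)-90)
w=np.radians(yaw(L-Bt)-90); x=np.array([np.cos(w),np.sin(w),0]); h=(L+Bt)/2+.09*x; print('home from foot',h)
e1,e2=[onz(T,*B(*q),.159) for q in [(583,80),(665,180)]];print('strip top',np.linalg.norm(e1-e2),yaw(e1-e2)-90,(e1+e2)/2)
y=np.radians(yaw(a-b)); g=pad-.07*np.array([np.cos(y),np.sin(y),0]); print('grip',g)
rel([g[0],g[1],.25],yaw(a-b))
E
```

```text
bracket len 0.13714374965938564 yaw 22.02567077217151
pad [0.57939362 0.22334046 0.08      ]
front [0.43966219 0.16723723 0.        ] 21.875836536720062 0.15057372670961425
foot 0.12934052163766963 0.13470440012364865 0.13471092084119107 yaw -51.80156800784094 -52.281660478368295 -52.94758333651762
home from foot [ 0.62705964 -0.19457513  0.01      ]
strip top 0.05567381132413203 -52.11738876217127 [ 0.62852211 -0.1952214   0.159     ]
grip [0.51450251 0.19708893 0.08      ]
yaw 22.02567077217151 turn [-0.0003 -0.      0.0005] shift [ 2.7537 -3.3116 -0.0217]
yaw 202.0256707721715 turn [ 1.000e-04 -5.000e-04 -4.995e-01] shift [ 2.7537 -3.3116 -0.0217]
```

Call:
send_rows --moves "0 0 0 0.23 -0.2 0 1; 0 0 0 0.46 -0.4 0 1; 0 0 0 0.69 -0.6 0 1; 0 0 0 0.9 -0.8 0 1" --newtons 70

```text
time: 0.6
eef_pos: [0.3619, -0.4066, 0.2447]
tcp_rot: [0.981, 0.193, 0.0, -0.0]
contact_force: [0.4, 0.5, -0.4]
opening: 0.997
finger_force: 0.0
```

Call:
send_rows --moves "0 0 0 0.23 -0.23 0 1; 0 0 0 0.46 -0.46 0 1; 0 0 0 0.69 -0.69 0 1; 0 0 0 0.9 -0.9 0 1"

```text
time: 1.1
eef_pos: [0.4584, -0.1761, 0.2451]
tcp_rot: [0.981, 0.193, -0.0, -0.0]
contact_force: [0.9, -0.2, -0.4]
opening: 0.999
finger_force: 0.0
```

Call:
send_rows --moves "0 0 0 0.23 -0.2 0 1; 0 0 0 0.46 -0.4 0 1; 0 0 0 0.69 -0.6 0 1; 0 0 0 0.9 -0.8 0 1"

```text
time: 1.6
eef_pos: [0.5647, 0.0401, 0.2449]
tcp_rot: [0.981, 0.193, -0.0, 0.0]
contact_force: [-0.0, 0.4, 0.4]
opening: 0.998
finger_force: 0.0
```

Call:
send_rows --moves "0 0 0 0.05 -0.3 0 1; 0 0 0 0.05 -0.6 0 1; 0 0 0 0.05 -0.81 0 1; 0 0 0 0.05 -0.81 0 1; 0 0 0 0.05 -0.81 0 1"

```text
time: 2.22
eef_pos: [0.5123, 0.1914, 0.2451]
tcp_rot: [0.981, 0.193, -0.0, 0.0]
contact_force: [0.6, -0.8, 0.4]
opening: 1.004
finger_force: 0.0
```

Run:
```python
from h import *
c=cam('wrist','w1.png'); print({k:v for k,v in c.items() if k!='image'}, proj(c,[.514,.197,.052]),proj(c,[.579,.223,.08])); s=ctrl.get_state(); print(s['eef_pos'],s['qpos'],s['time'])
rel([.5145,.197,.25],22)
```

```text
{'fovy': 63.89855542700689, 'cx': 313.58875829399807, 'cy': 232.24454463344898, 'extrinsics': array([[ 3.78561042e-01,  8.74720267e-01,  3.02582208e-01,
         5.90430336e-01],
       [-9.25575869e-01,  3.58085830e-01,  1.22816321e-01,
         2.23759098e-01],
       [-9.20475678e-04, -3.26556264e-01,  9.45177316e-01,
         3.74088991e-01],
       [ 0.00000000e+00,  0.00000000e+00,  0.00000000e+00,
         1.00000000e+00]])} [309.08775759 198.81072656] [309.00411406 115.0009966 ]
[0.51260257 0.19095387 0.24509834] [ 1.71259905e-01  4.47556229e-03  1.89238706e+00 -4.45817802e-04
  1.24503677e+00  1.35523780e+00] 2.275
yaw 22 turn [0.0001 0.0001 0.0005] shift [ 0.0202 -0.0244 -0.0245]
yaw 202 turn [-1.000e-04  1.000e-04 -4.995e-01] shift [ 0.0202 -0.0244 -0.0245]
```

View pics/w1.png

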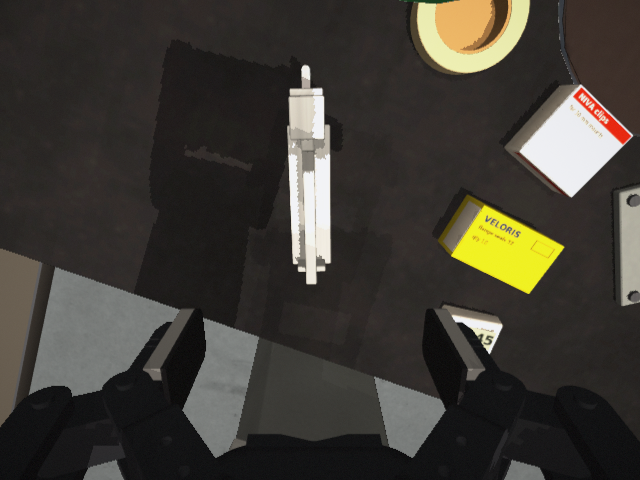

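Wrist view: pad spans columns 289–324 and rows 90–139. The rib top runs from (308,160) to (311,283). The projected estimate lands within 2–3 px of both, so it is consistent. Next I'll refine the rib line.

Run:
```python
from h import *
c=load('wrist'); g=cv2.cvtColor(c['image'],cv2.COLOR_RGB2GRAY).astype(int)
for r in (110,125,180,200,220,240,275,280): print(r,g[r,284:336:2])
a=onz(c,311,283,.052);p=onz(c,306.5,118,.08);b=onz(c,309,200,.052);print(a,b,p,yaw(b-a),yaw(p[:2]-a[:2]),np.linalg.norm((p-a)[:2]))
```

```text
110 [ 27  29  39 211 213 213 209 205 205 210 214 213 219 216 215 235 242 242
 242 242  96  42  43  45  45  44]
125 [ 29  30  96 179 212 210 207 201 200 205 212 212 216 213 211 241 242 242
 242 242 135 163 167  38  26  28]
180 [ 43  43  42 241 243 243 243 170 177 178 240 243 243 243 242 204 239 243
 243 243 242 243 243  94  45  43]
200 [ 46  46  46 226 243 242 243 180 174 177 222 242 243 243 243 231 234 243
 243 244 243 243 243 103  44  44]
220 [ 40  39  39  33 242 243 243 218 197 204 193 242 242 243 243 235 240 243
 243 243 243 243 243 129  44  45]
240 [ 34  32  34  32 202 233 234 175 129 133 115 241 242 242 242 240 232 236
 235 236 236 235 236 147  35  38]
275 [ 35  34  32  32  33  35  34  35  33  35  34 201 231 232 233 233 116  37
  37  39  38  38  38  38  38  38]
280 [ 34  33  31  34  33  32  33  34  34  34  36 187 231 232 232 233 140  37
  39  39  39  38  40  38  38  40]
[0.44029615 0.16526935 0.052     ] [0.51299683 0.19667564 0.052     ] [0.57635317 0.22391027 0.08      ] 23.364073153567244 23.316163962538628 0.1481562418254053
```

Call:
send_rows --moves "0 0 -0.002 0.012 -0.025 0.25 1; 0 0 -0.002 0.012 -0.025 0.5 1; 0 0 -0.002 0.012 -0.025 0.7 1; 0 0 -0.002 0.012 -0.025 0.9 1; 0 0 -0.002 0.012 -0.025 1 1; 0 0 -0.002 0.012 -0.025 1 1; 0 0 -0.002 0.012 -0.025 1 1"

```text
time: 3.15
eef_pos: [0.5139, 0.1967, 0.0464]
tcp_rot: [0.98, 0.198, 0.001, 0.0]
contact_force: [0.8, -0.8, -0.3]
opening: 1.002
finger_force: 0.0
```

Run:
```python
from h import *
rel([.513,.1965,.033],22.8)
```

```text
yaw 22.8 turn [ 0.0001 -0.0003  0.0002] shift [-0.0046 -0.001   0.0668]
yaw 202.8 turn [ 4.000e-04  1.000e-04 -4.998e-01] shift [-0.0046 -0.001   0.0668]
```

Call:
send_rows --moves "0 0 0 -0.004 0 0.067 1; 0 0 0 -0.004 0 0.067 1; 0 0 0 -0.004 0 0.067 -1; 0 0 0 -0.004 0 0.067 -1; 0 0 0 -0.004 0 0.067 -1; 0 0 0 -0.004 0 0.067 -1; 0 0 0 -0.004 0 0.067 -1; 0 0 0 -0.004 0 0.067 -1" --newtons 70

```text
time: 4.15
eef_pos: [0.5122, 0.197, 0.0323]
tcp_rot: [0.98, 0.199, 0.0, -0.0]
contact_force: [0.9, -0.3, 2.1]
opening: 0.107
finger_force: 68.5
```

Call:
send_rows --moves "0 0 0 0 0 -0.2 -1; 0 0 0 0 0 -0.4 -1; 0 0 0 0 0 -0.6 -1; 0 0 0 0 0 -0.8 -1; 0 0 0 0 0 -1 -1; 0 0 0 0 0 -1 -1"

```text
time: 4.9
eef_pos: [0.5136, 0.1974, 0.2354]
tcp_rot: [0.98, 0.199, 0.004, 0.0]
contact_force: [-0.4, -0.7, -2.2]
opening: 0.106
finger_force: 68.2
```

Run:
```python
from h import *
s=ctrl.get_state();print(s['eef_pos'],s['qpos'],s['opening'],s['contact_force'])
# home grip: back -0.09 along x; hover 90 mm before face, +110 mm up
w=np.radians(-52.3);x=np.array([np.cos(w),np.sin(w),0]);h=np.array([.6275,-.195,.05])
g=h-.09*x+[0,0,.033]; print('tcp home',g); rel(g-.06*x+[0,0,.14],-52.3)
```

```text
[0.51363112 0.19736927 0.23543632] [1.82429463e-01 1.63302511e-02 1.89853900e+00 5.21125881e-05
 1.21956497e+00 1.35280419e+00] 0.10636048741374472 [-0.35554231 -0.69386984 -2.16641724]
tcp home [ 0.57246257 -0.12378988  0.083     ]
yaw -52.3 turn [-0.0005 -0.0011  0.209 ] shift [-0.4319  1.3032  0.0611]
yaw 127.7 turn [ 0.0012 -0.0006 -0.291 ] shift [-0.4319  1.3032  0.0611]
```

Call:
send_rows --moves "0 0 0.026 -0.06 0.14 0 -1; 0 0 0.052 -0.12 0.28 0 -1; 0 0 0.078 -0.18 0.42 0 -1; 0 0 0.104 -0.24 0.56 0 -1; 0 0 0.13 -0.3 0.7 0 -1; 0 0 0.156 -0.36 0.84 0 -1; 0 0 0.182 -0.42 0.98 0 -1; 0 0 0.209 -0.43 1 0 -1; 0 0 0.209 -0.43 1 0 -1; 0 0 0.209 -0.43 1 0 -1"

```text
time: 6.15
eef_pos: [0.51, -0.0202, 0.2304]
tcp_rot: [0.898, -0.44, -0.001, 0.0]
contact_force: [0.3, 0.5, -1.5]
opening: 0.107
finger_force: 68.5
```

Run:
```python
from h import *
print(ctrl.get_state()['eef_pos'],ctrl.get_state()['qpos'])
w=np.radians(-52.3);x=np.array([np.cos(w),np.sin(w),0]);g=np.array([.5725,-.1238,.083])
rel(g-.06*x+[0,0,.14],-52.3)
```

```text
[ 0.50996832 -0.02022509  0.23039047] [-2.38737476e-01 -6.64674473e-02  1.98909604e+00  1.98393169e-04
  1.22160218e+00  2.24210573e+00]
yaw -52.3 turn [0.0002 0.0003 0.0004] shift [0.3008 0.0701 0.0364]
yaw 127.7 turn [-5.000e-04  4.000e-04 -4.996e-01] shift [0.3008 0.0701 0.0364]
```

Call:
send_rows --moves "0 0 0 0.15 0.07 0.1 -1; 0 0 0 0.3 0.07 0.3 -1; 0 0 0 0.3 0.07 0.5 -1; 0 0 0 0.35 0.07 0.636 -1; 0 0 0 0.4 0.07 0.636 -1; 0 0 0 0.4 0.07 0.636 -1; 0 0 0 0.4 0.07 0.636 -1; 0 0 0 0.4 0.07 0.636 -1"

```text
time: 7.15
eef_pos: [0.5491, -0.0925, 0.1061]
tcp_rot: [0.898, -0.44, 0.001, -0.0]
contact_force: [-0.3, -0.5, -1.1]
opening: 0.102
finger_force: 68.5
```

Run:
```python
from h import *
s=ctrl.get_state();print(s['eef_pos'],s['contact_force'])
S=cam('scene');T=cam('top');W=cam('wrist')
b=lambda c,p:proj(c,p).round()
w=np.radians(-52.3);x=np.array([np.cos(w),np.sin(w),0])
for c in (S,T,W): print(b(c,[.6275,-.195,.1]),b(c,s['eef_pos']+.05*x))
a=[]
for c,p in ((S,[.6275,-.195,.1]),(T,[.6275,-.195,.1])):
    u,v=proj(c,p).astype(int); im=c['image'][max(v-60,0):v+60,u-60:u+40,::-1]; a.append(cv2.resize(im,(375,450),interpolation=cv2.INTER_CUBIC)); print(u-60,v-60)
cv2.imwrite('pics/st2.png',np.hstack(a)); cv2.imwrite('pics/w2.png',W['image'][:,:,::-1])
```

```text
[ 0.54910358 -0.0924775   0.10608275] [-0.33924176 -0.45982989 -1.09037916]
[306. 186.] [315. 200.]
[424. 179.] [391. 204.]
[317. -65.] [314. 202.]
246 126
364 118
```

View pics/st2.png

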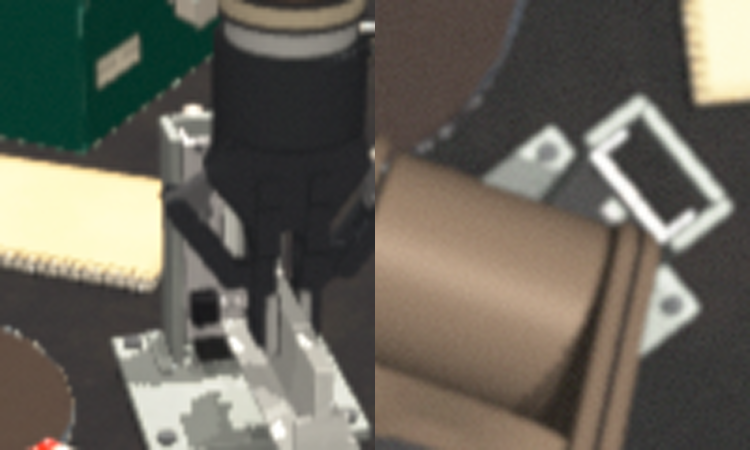

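View pics/w2.png

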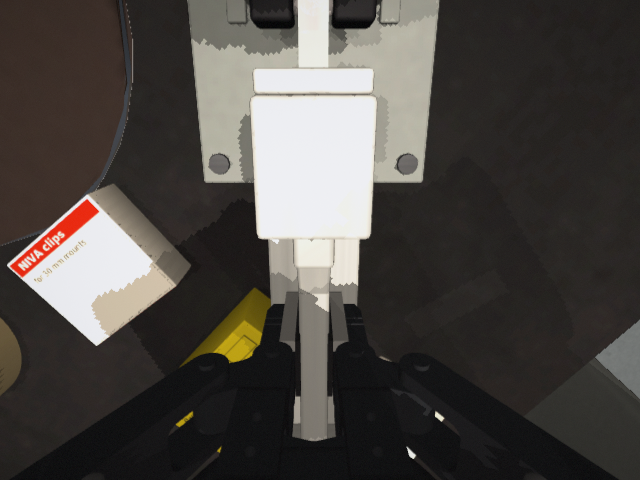

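The scene and top crops show the bracket in the jaws, standing off in front of the strip. In the wrist view the pad corners are about (251,95), (376,95), (371,238) and (258,238), and the upper claw spans columns 297–328. The housings are at 250–296 and 331–376, and the foot's front edge lies along row 182 from column 205 to 423. Everything is centred near column 314 and square. Next I'll check it to sub-pixel.

Run:
```python
from h import *
W=load('wrist'); g=cv2.GaussianBlur(cv2.cvtColor(W['image'],cv2.COLOR_RGB2GRAY),(3,3),0).astype(float)
def edge(l,a,b):
    d=np.abs(np.diff(l[a:b])); i=d.argmax(); k=np.arange(max(i-2,0),min(i+3,len(d))); return a+.5+(d[k]*k).sum()/d[k].sum()
rows=np.arange(110,228,6); L=np.polyfit(rows,[edge(g[r],244,266) for r in rows],1); Rr=np.polyfit(rows,[edge(g[r],364,384) for r in rows],1)
cols=np.r_[264:290:4,336:366:4]; F=np.polyfit(cols,[edge(g[:,c],230,248) for c in cols],1); Bk=np.polyfit(cols,[edge(g[:,c],90,101) for c in cols],1)
print(L,Rr,F,Bk)
def X(v,h):  # col=v0*r+v1; row=h0*c+h1
    r=(h[0]*v[1]+h[1])/(1-h[0]*v[0]); return [v[0]*r+v[1],r]
P=np.array([X(L,Bk),X(Rr,Bk),X(Rr,F),X(L,F)]); print(P.round(1))
K=np.array([[f(W),0,W['cx']],[0,f(W),W['cy']],[0,0,1]])
o=np.array([[-.013,.0155,0],[.013,.0155,0],[.013,-.0155,0],[-.013,-.0155,0]])
E=W['extrinsics'];Rc=E[:3,:3]@np.diag([1,-1,-1])
n,rv,tv,er=cv2.solvePnPGeneric(o,P,K,None,flags=cv2.SOLVEPNP_IPPE)
for r,t in zip(rv,tv):
    M=Rc@cv2.Rodrigues(r)[0]; print('pad',(Rc@t[:,0]+E[:3,3]).round(4),'fwd',M[:,1].round(3),yaw(M[:,1]),'up',M[:,2].round(3))
for r in (5,10,15): print(r,[round(edge(g[r],a,b),1) for a,b in((290,300),(325,336),(242,256),(370,382))],g[r,286:340:2].astype(int))
fl=[edge(g[:,c],172,192) for c in (215,230,245,385,400,415)];print('foot front',np.round(fl,1))
e=[edge(g[r],195,212) for r in (120,150,175)]+[edge(g[r],415,435) for r in (120,150,175)];print('foot sides',np.round(e,1))
for i,r in enumerate((120,150,175)): print(onz(W,(e[i]+e[i+3])/2,r,.01), end=' ')
print(ctrl.get_state()['eef_pos'],yaw(R.from_quat(ctrl.get_state()['tcp_rot']).as_matrix()[:,0]))
a=onz(W,e[2],fl[0],.01);b=onz(W,e[5],fl[-1],.01);print('foot w',np.linalg.norm(a-b),yaw(a-b)-90,(a+b)/2)
```

```text
[4.74631280e-02 2.45186579e+02] [-4.20738959e-02  3.80157542e+02] [-2.46486370e-02  2.45974597e+02] [1.90877383e-03 9.40949177e+01]
[[249.7  94.6]
 [376.2  94.8]
 [370.2 236.8]
 [256.6 239.7]]
pad [ 0.5914 -0.1469  0.1515] fwd [ 0.614 -0.789 -0.019] -52.13152652652902 up [-0.039 -0.054  0.998]
pad [ 0.5921 -0.1475  0.1516] fwd [ 0.582 -0.747 -0.321] -52.1164051105729 up [ 0.245 -0.215  0.945]
5 [np.float64(297.1), np.float64(332.5), np.float64(248.8), np.float64(376.8)] [ 32  27  17  25 102 133 209 229 228 229 227 226 226 227 229 229 230 231
 230 231 230 200 130  98  22  23  32]
10 [np.float64(297.3), np.float64(328.8), np.float64(249.3), np.float64(375.7)] [ 50  39  20  19  73 105 198 229 230 231 230 229 227 227 228 227 229 230
 232 231 231 199 129  70  21  34  46]
15 [np.float64(297.4), np.float64(328.8), np.float64(249.3), np.float64(375.8)] [ 48  43  30  16  44  74 188 230 229 229 228 228 228 229 228 228 229 230
 231 231 231 189  86  29  19  34  46]
foot front [182.1 182.1 182.1 182.  182.1 182.1]
foot sides [198.4 201.  203.6 427.5 424.7 422.5]
[ 0.59406048 -0.14951207  0.01      ] [ 0.58397124 -0.1363415   0.01      ] [ 0.57502781 -0.12496056  0.01      ] [ 0.5486652  -0.09243866  0.10533684] -52.27853753501716
foot w 0.12939525327650347 -52.24330596059367 [ 0.57246901 -0.121617    0.01      ]
```

Call:
send_rows --moves "0 0 0 0.04 0 0.01 -1; 0 0 0 0.08 0 0.01 -1; 0 0 0 0.12 0 0.01 -1; 0 0 0 0.15 0 0.01 -1; 0 0 0 0.17 0 0.01 -1; 0 0 0 0.17 0 0.01 -1; 0 0 0 0.17 0 0.01 -1"

```text
time: 8.18
eef_pos: [0.5692, -0.1193, 0.1026]
tcp_rot: [0.898, -0.441, -0.0, -0.0]
contact_force: [-0.0, 0.1, -2.6]
opening: 0.104
finger_force: 68.5
```

Run:
```python
from h import *
s=ctrl.get_state();print(s['eef_pos'],s['contact_force'],s['wrist_torque'])
w=np.radians(-52.3);x=np.array([np.cos(w),np.sin(w),0]);b=s['eef_pos']+.09*x; d=b-np.array([.6275,-.194,.05]);print('along',d@x,'lat',d@[.791,.6115,0],'z',d[2]-.0323)
```

```text
[ 0.56915048 -0.11931579  0.1026461 ] [-0.02962337  0.08237699 -2.55397371] [ 0.00386993  0.02679165 -0.05860714]
along -0.004774212895414893 lat -0.0004954480036427875 z 0.020346104891470394
```

Call:
send_rows --moves "0 0 0 0.015 0 0 -1; 0 0 0 0.025 0 0 -1; 0 0 0 0.03 0 0 -1; 0 0 0 0.03 0 0 -1"

```text
time: 8.68
eef_pos: [0.5713, -0.1222, 0.1018]
tcp_rot: [0.898, -0.441, -0.003, -0.001]
contact_force: [-3.7, 5.4, -0.4]
opening: 0.11
finger_force: 68.8
```

Call:
send_rows --moves "0 0 0 -0.004 0 0 -1; 0 0 0 -0.004 0 0.015 -1; 0 0 0 -0.004 0 0.03 -1; 0 0 0 -0.004 0 0.045 -1; 0 0 0 -0.004 0 0.045 -1; 0 0 0 -0.004 0 0.045 -1"

```text
time: 9.43
eef_pos: [0.5713, -0.1222, 0.0931]
tcp_rot: [0.898, -0.441, -0.002, -0.0]
contact_force: [-3.7, 4.3, -0.8]
opening: 0.104
finger_force: 68.7
```

Run:
```python
from h import *
s=ctrl.get_state();print(s['eef_pos'],s['contact_force'],s['wrist_torque'])
w=np.radians(-52.3);x=np.array([np.cos(w),np.sin(w),0]);b=s['eef_pos']+.09*x; d=b-np.array([.6275,-.194,.05]);print('along',d@x,'lat',d@[.791,.6115,0],'z',d[2]-.0323)
W=cam('wrist','w3.png')
```

```text
[ 0.57128795 -0.12220305  0.0930794 ] [-3.67060081  4.32614472 -0.79366078] [ 0.50651227  0.39709537 -0.01794606]
along -0.0011826236496488005 lat -0.0005702695153019518 z 0.010779399804527086
```

View pics/w3.png

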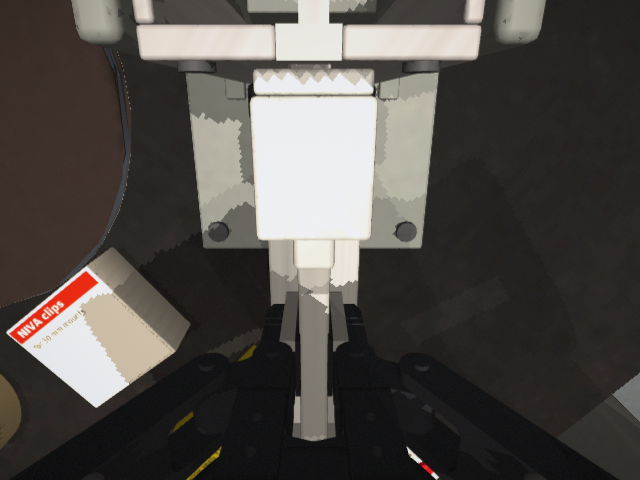

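The strip (columns 137–480) is centred about the bracket, and the claws are through with the bracket about 11 mm above home. Next I'll lower it onto the balls.

Call:
send_rows --moves "0 0 0 0 0 0.01 -1; 0 0 0 0 0 0.02 -1; 0 0 0 0 0 0.02 -1"

```text
time: 9.85
eef_pos: [0.5713, -0.1222, 0.0891]
tcp_rot: [0.898, -0.441, -0.002, -0.0]
contact_force: [-3.9, 4.8, 1.3]
opening: 0.103
finger_force: 68.8
```

Call:
send_rows --moves "0 0 0 0 0 0 -0.5; 0 0 0 0 0 0 0; 0 0 0 0 0 0 0; 0 0 0 0 0 0 0; 0 0 0 0 0 -0.15 0; 0 0 0 0 0 -0.35 0; 0 0 0 0 0 -0.45 0; 0 0 0 0 0 -0.45 -1; 0 0 0 0 0 -0.45 -1; 0 0 0 0 0 -0.45 -1"

```text
time: 11.1
eef_pos: [0.5715, -0.1232, 0.1776]
tcp_rot: [0.898, -0.441, -0.002, 0.0]
contact_force: [1.0, -0.5, 0.1]
opening: 0.0
finger_force: 0.0
```

Run:
```python
from h import *
s=ctrl.get_state();print(s['eef_pos'],s['contact_force'],s['opening'])
W=cam('wrist','w4.png');S=cam('scene'); cv2.imwrite('pics/s4.png',cv2.resize(S['image'][100:260,220:400,::-1],None,fx=3,fy=3,interpolation=cv2.INTER_CUBIC))
w=np.radians(-52.3);x=np.array([np.cos(w),np.sin(w),0])
p=np.array([.6275,-.194,0])-.0205*x+[0,0,.17];print(p);rel(p,-52.3);print(proj(W,[p[0],p[1],.137]))
```

```text
[ 0.57147414 -0.12322848  0.17760366] [ 0.95597993 -0.4827129   0.05819754] 0.00033768183507782335
[ 0.6149637  -0.17777992  0.17      ]
yaw -52.3 turn [ 0.0002  0.0004 -0.    ] shift [ 0.3474 -0.0043  0.0402]
yaw 127.7 turn [ 6.e-04 -3.e-04  5.e-01] shift [ 0.3474 -0.0043  0.0402]
[312.08019328 133.53773264]
```

View pics/w4.png

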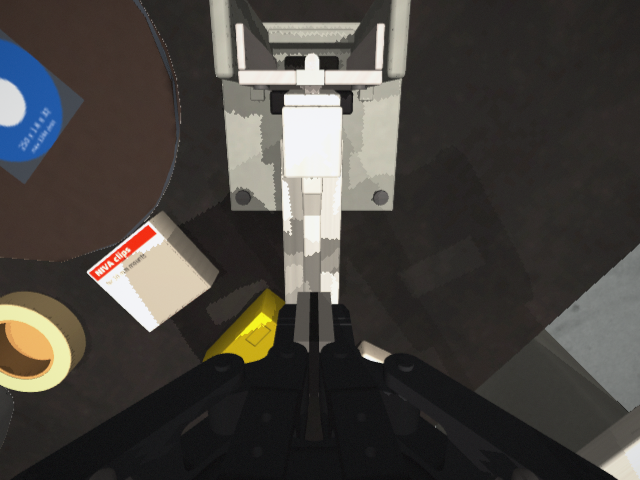

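The bracket hangs on its hooks with its pad at columns 283–341, rows 107–178, centre (312,142), square to the strip. Now I'll move the closed fingertips over the pad.

Call:
send_rows --moves "0 0 0 0.15 -0.004 0 -1; 0 0 0 0.3 -0.004 0 -1; 0 0 0 0.34 -0.004 0.02 -1; 0 0 0 0.34 -0.004 0.04 -1; 0 0 0 0.34 -0.004 0.06 -1; 0 0 0 0.34 -0.004 0.08 -1; 0 0 0 0.34 -0.004 0.08 -1; 0 0 0 0.34 -0.004 0.08 -1"

```text
time: 12.2
eef_pos: [0.6147, -0.1767, 0.1639]
tcp_rot: [0.898, -0.441, 0.0, -0.0]
contact_force: [-0.6, 0.2, 0.8]
opening: -0.001
finger_force: 0.0
```

Run:
```python
from h import *
s=ctrl.get_state();print(s['eef_pos'],s['contact_force'],s['wrist_torque'])
W=cam('wrist');S=cam('scene'); a=cv2.resize(S['image'][120:250,240:380,::-1],(400,372),interpolation=cv2.INTER_CUBIC);b=cv2.resize(W['image'][:,:,::-1],(400,300));b=cv2.copyMakeBorder(b,0,72,0,0,cv2.BORDER_CONSTANT)
cv2.imwrite('pics/ws5.png',np.hstack([a,b]))
```

```text
[ 0.61469535 -0.17669414  0.16391779] [-0.61889453  0.19364975  0.77513387] [-0.00615726  0.01507919  0.00217124]
```

View pics/ws5.png

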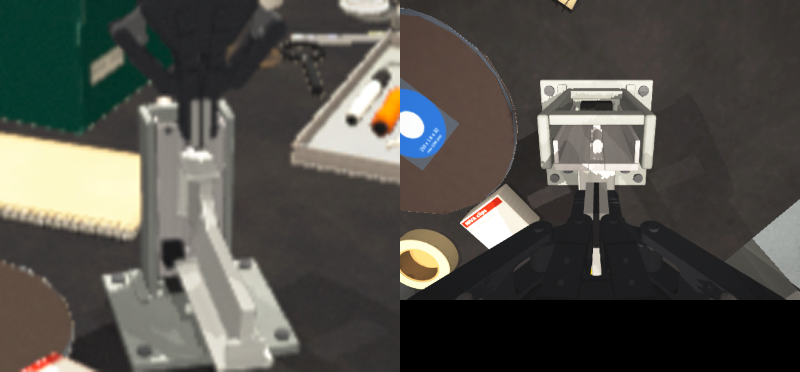

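Both views show the closed fingertips just above the pad at about (200,155), with the bracket hanging straight. Next I'll descend until they touch.

Call:
send_rows --moves "0 0 0 0 0 0.02 -1; 0 0 0 0 0 0.04 -1; 0 0 0 0 0 0.055 -1; 0 0 0 0 0 0.055 -1; 0 0 0 0 0 0.055 -1"

```text
time: 12.92
eef_pos: [0.6148, -0.1769, 0.1528]
tcp_rot: [0.898, -0.441, 0.0, 0.0]
contact_force: [-0.0, 0.1, -0.5]
opening: 0.0
finger_force: 0.0
```

Call:
send_rows --moves "0 0 0 0 0 0.005 -1; 0 0 0 0 0 0.01 -1; 0 0 0 0 0 0.01 -1"

```text
time: 13.3
eef_pos: [0.6146, -0.1768, 0.1506]
tcp_rot: [0.898, -0.441, -0.0, 0.0]
contact_force: [0.3, 1.0, -0.1]
opening: 0.001
finger_force: 0.0
```

Call:
send_rows --moves "0 0 0 0 0 0.005 -1; 0 0 0 0 0 0.01 -1; 0 0 0 0 0 0.01 -1"

```text
time: 13.68
eef_pos: [0.6148, -0.1769, 0.1488]
tcp_rot: [0.898, -0.441, 0.0, -0.0]
contact_force: [0.1, -0.0, 0.2]
opening: -0.003
finger_force: 0.3
```

Call:
send_rows --moves "0 0 0 0 0 0.005 -1; 0 0 0 0 0 0.01 -1; 0 0 0 0 0 0.01 -1"

```text
time: 14.05
eef_pos: [0.6149, -0.1769, 0.1473]
tcp_rot: [0.898, -0.441, 0.0, -0.0]
contact_force: [-1.0, 0.6, 3.9]
opening: 0.0
finger_force: 1.8
```

Call:
send_rows --moves "0 0 0 0 0 0.005 -1; 0 0 0 0 0 0.01 -1; 0 0 0 0 0 0.01 -1"

```text
time: 14.42
eef_pos: [0.615, -0.1769, 0.1457]
tcp_rot: [0.898, -0.441, 0.0, -0.0]
contact_force: [-2.5, 1.5, 6.4]
opening: -0.0
finger_force: 3.2
```

Call:
send_rows --moves "0 0 0 0 0 0.005 -1; 0 0 0 0 0 0.01 -1; 0 0 0 0 0 0.01 -1"

```text
time: 14.8
eef_pos: [0.6153, -0.1768, 0.1444]
tcp_rot: [0.898, -0.441, 0.001, -0.0]
contact_force: [-3.1, 2.0, 8.4]
opening: 0.003
finger_force: 4.1
```

Call:
send_rows --moves "0 0 0 0 0 0.005 -1; 0 0 0 0 0 0.005 -1"

```text
time: 15.05
eef_pos: [0.6155, -0.1768, 0.1437]
tcp_rot: [0.898, -0.441, 0.001, -0.0]
contact_force: [-2.4, 2.3, 9.2]
opening: 0.002
finger_force: 4.5
```

Call:
send_rows --moves "0 0 0 0 0 0.005 -1; 0 0 0 0 0 0.005 -1"

```text
time: 15.3
eef_pos: [0.6156, -0.1768, 0.143]
tcp_rot: [0.898, -0.441, 0.001, -0.0]
contact_force: [-2.9, 3.0, 9.2]
opening: -0.0
finger_force: 4.8
```

Call:
send_rows --moves "0 0 0 0 0 0.005 -1; 0 0 0 0 0 0.005 -1"

```text
time: 15.55
eef_pos: [0.6158, -0.1767, 0.1422]
tcp_rot: [0.898, -0.441, 0.001, -0.001]
contact_force: [-2.0, 3.5, 10.1]
opening: 0.003
finger_force: 5.1
```

Call:
send_rows --moves "0 0 0 0 0 0.005 -1; 0 0 0 0 0 0.005 -1"

```text
time: 15.8
eef_pos: [0.6158, -0.1767, 0.1411]
tcp_rot: [0.898, -0.441, 0.001, -0.001]
contact_force: [-1.0, 2.5, 7.2]
opening: -0.001
finger_force: 4.0
```

Call:
send_rows --moves "0 0 0 0 0 0.005 -1; 0 0 0 0 0 0.005 -1"

```text
time: 16.05
eef_pos: [0.6157, -0.1769, 0.139]
tcp_rot: [0.898, -0.441, 0.001, -0.0]
contact_force: [-0.1, 1.9, 5.5]
opening: -0.003
finger_force: 3.0
```

Call:
send_rows --moves "0 0 0 0 0 0.005 -1; 0 0 0 0 0 0.005 -1"

```text
time: 16.3
eef_pos: [0.6157, -0.1769, 0.1383]
tcp_rot: [0.898, -0.441, 0.001, -0.0]
contact_force: [-1.3, 1.6, 6.7]
opening: 0.003
finger_force: 3.7
```

Call:
send_rows --moves "0 0 0 0 0 0.005 -1; 0 0 0 0 0 0.005 -1"

```text
time: 16.55
eef_pos: [0.6158, -0.1769, 0.1377]
tcp_rot: [0.898, -0.441, 0.001, -0.0]
contact_force: [-1.4, 1.9, 8.6]
opening: -0.003
finger_force: 4.3
```

Call:
send_rows --moves "0 0 0 0 0 0.005 -1; 0 0 0 0 0 0.01 -1; 0 0 0 0 0 0.01 -1"

```text
time: 16.92
eef_pos: [0.6158, -0.1769, 0.1364]
tcp_rot: [0.898, -0.441, 0.001, -0.0]
contact_force: [-2.7, 2.1, 11.0]
opening: 0.0
finger_force: 5.5
```

Call:
send_rows --moves "0 0 0 0 0 0 -1; 0 0 0 0 0 -0.03 -1; 0 0 0 0 0 -0.1 -1; 0 0 0 0 0 -0.3 -1; 0 0 0 -0.3 0 -0.6 -1; 0 0 0 -0.6 0 -0.7 -1; 0 0 0 -0.8 0 -0.7 -1; 0 0 0 -1 0 -0.7 -1; 0 0 0 -1 0 -0.7 -1"

```text
time: 18.05
eef_pos: [0.491, -0.0169, 0.2738]
tcp_rot: [0.898, -0.439, 0.0, -0.0]
contact_force: [0.4, -0.6, -0.0]
opening: -0.002
finger_force: 0.0
```

Run:
```python
from h import *
s=ctrl.get_state();print(s['eef_pos'],s['contact_force'],s['opening'],s['time'])
S=cam('scene');T=cam('top');W=cam('wrist')
a=cv2.resize(S['image'][130:260,250:360,::-1],(400,472),interpolation=cv2.INTER_CUBIC);b=cv2.resize(W['image'][:240,140:480,::-1],(400,282));b=cv2.copyMakeBorder(b,0,190,0,0,cv2.BORDER_CONSTANT)
cv2.imwrite('pics/e6.png',np.hstack([a,b]))
```

```text
[ 0.49096948 -0.01693834  0.27377276] [ 0.40379943 -0.62846649 -0.02721191] -0.0019719978107920724 18.05
```

View pics/e6.png

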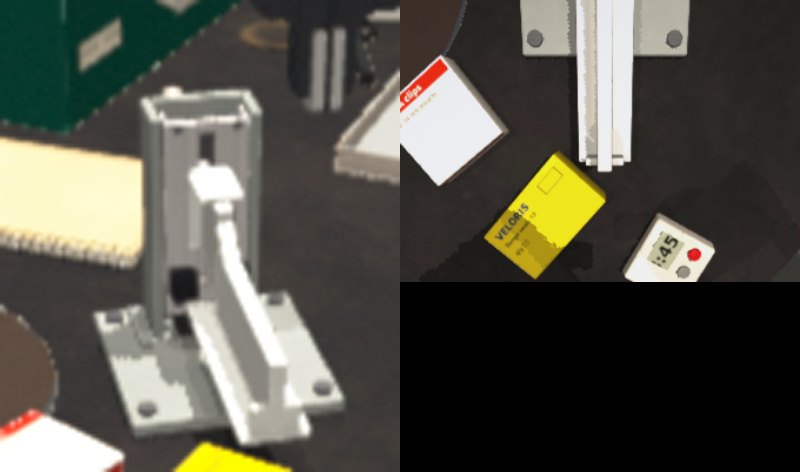

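The bracket sits low between the housings and straight. The rib's front end is at about scene pixel (326,232) and wrist pixel (313,145), and the cartons and timer are untouched. As a numeric check, I'll triangulate that end; the expected height for home is z≈0.102.

Run:
```python
from h import *
S=load('scene');W=load('wrist')
w=np.radians(-52.3);x=np.array([np.cos(w),np.sin(w),0])
for z in (.109,.102,.093):
    p=np.array([.627,-.1935,z])-.17*x; print(z,proj(S,p).round(1),proj(W,p).round(1))
print(tri([ray(S,326,232),ray(W,313.4,144.7)]))
g=cv2.cvtColor(S['image'],cv2.COLOR_RGB2GRAY)
print(g[222:252,318:336])
```

```text
0.109 [326.4 221.4] [314.8 146.2]
0.102 [326.3 224.5] [314.8 145.2]
0.093 [326.1 228.6] [314.8 143.9]
[ 0.52278173 -0.05735075  0.08620187]
[[135 149 219 254 255 255 254 250 235 232 232 231 231 231 231 230 218 129]
 [134 138 175 249 254 254 254 254 239 232 231 231 230 228 229 230 226 192]
 [133 135 150 220 254 254 254 254 248 233 230 230 229 229 229 229 229 217]
 [134 134 138 180 251 254 254 254 254 238 230 230 229 230 230 229 228 224]
 [133 133 135 152 225 254 255 255 254 247 231 231 230 230 230 229 229 228]
 [134 133 134 138 184 253 255 255 255 254 236 230 229 229 229 229 229 229]
 [134 135 133 136 158 237 255 255 255 254 244 231 230 229 229 228 229 229]
 [135 134 135 134 141 196 253 254 254 254 252 234 230 229 229 228 228 228]
 [134 134 135 134 136 159 227 237 235 234 232 222 228 227 227 227 227 228]
 [133 133 135 134 135 142 170 180 178 179 188 221 227 226 227 228 228 229]
 [134 133 134 134 134 141 164 168 168 170 181 223 227 227 227 228 228 229]
 [134 135 133 134 136 140 167 168 168 168 181 223 226 226 226 227 227 228]
 [137 134 134 134 134 141 167 169 167 169 182 225 228 227 22
[... 590 characters left out ...]
189 183 173 141 125 122]
 [195 199 216 187 178 173 171 169 170 170 173 173 172 173 174 169 117 109]
 [185 170 177 174 172 173 172 171 169 170 173 171 171 176 205 226 118  78]
 [189 170 172 173 172 172 172 170 171 169 170 169 168 177 225 252 166  71]
 [187 170 171 170 171 170 171 170 170 172 169 169 167 175 226 254 211  93]
 [194 171 169 168 169 169 171 171 171 169 165 164 165 171 217 252 249 134]
 [202 170 166 165 166 166 170 173 168 166 164 162 162 167 202 245 244 140]
 [212 169 164 166 164 165 167 166 166 164 161 160 159 161 178 206 198 113]
 [216 178 168 165 165 161 162 164 166 164 145 138 125 119 120 124 120  79]
 [189 170 162 142 126 123 118 114 118 115 101  93  81  73  74  74  72  65]]
```

Run:
```python
from h import *
S=load('scene')
w=np.radians(-52.3);x=np.array([np.cos(w),np.sin(w),0]);y=np.array([-x[1],x[0],0]);h=np.array([.627,-.1935,.05])
fc=h-.09*x; 
for s,c in ((1,'left'),(-1,'right')):
    p=fc+s*.065*y; p[2]=.01; print('foot front',c,proj(S,p).round(1))
    p=h+s*.026*y; p[2]=.159; print('strip top',c,proj(S,p).round(1))
q=lambda X,Y,Z,a:proj(S,h+x*(X*np.cos(a)+Z*np.sin(a))+y*Y+np.array([0,0,Z*np.cos(a)+X*np.sin(a)])) # X<0 front; droop a>0
for a in (0,.05,.08):
    print(a,'pad corners',[q(X,Y,.08,a).round(1).tolist() for X,Y in((-.0045,.013),(-.0355,.013),(-.0355,-.013),(-.0045,-.013))],'rib',[q(X,0,.052,a).round(1).tolist() for X in(-.08,-.12,-.17)],'foot end',[q(-.17,Y,0,a).round(1).tolist() for Y in(.02,-.02)])
im=S['image']; g=cv2.cvtColor(im,cv2.COLOR_RGB2GRAY)
m=((g>222)*255).astype(np.uint8); 
print('pad area');print(g[172:192,298:322])
u,v=proj(S,fc+.065*y*1+[0,0,-.04]).astype(int);print(u,v);print(g[v-9:v+10,u-8:u+9])
```

```text
foot front left [285.9 246. ]
strip top left [294.5 162.5]
foot front right [344.4 238.8]
strip top right [318.2 160.5]
0 pad corners [[301.0, 175.4], [304.1, 181.5], [316.1, 180.4], [312.7, 174.3]] rib [[315.0, 202.5], [319.8, 211.9], [326.3, 224.5]] foot end [[315.7, 248.4], [335.3, 245.9]]
0.05 pad corners [[300.6, 174.7], [303.7, 181.5], [315.7, 180.4], [312.2, 173.7]] rib [[314.7, 203.7], [319.4, 213.9], [325.8, 227.6]] foot end [[315.6, 251.9], [335.2, 249.4]]
0.08 pad corners [[300.3, 174.4], [303.4, 181.6], [315.4, 180.4], [312.0, 173.3]] rib [[314.5, 204.3], [319.1, 215.0], [325.5, 229.4]] foot end [[315.5, 254.0], [335.0, 251.4]]
pad area
[[137 137 137 136 141 138 115  67  58  57  75 127 138 139 139 139 136 136
  142 138 123 113 113 109]
 [138 138 137 137 141 140 123  93  85  67  76 126 139 138 140 139 136 138
  142 138 122 112 111 100]
 [139 138 136 138 142 146 166 199 192 119  84 128 141 142 141 139 137 138
  142 139 124 114 109  93]
 [139 138 137 138 147 157 194 244 240 187 141 169 180 186 173 145 137 139
  143 139 125 114 110  93]
 [138 137 137 144 181 224 245 254 254 2
[... 2235 characters left out ...]
 58  57  59  59  55  49  90 168 219 218 212 205 199 193 180]
 [ 58  58  58  58  59  57  57  53  66 120 164 165 159 154 147 140 130]
 [ 60  59  59  59  60  59  61  60  62  88 117 118 120 117 114 113 110]
 [ 64  61  60  59  59  59  61  61  62  75 106 109 106  97  91  83  80]
 [ 73  62  59  59  59  61  62  63  60  57  77  75  72  67  68  56  60]
 [153 101  72  62  61  62  63  64  65  60  60  58  57  57  61  57  62]
 [251 222 151 101  75  65  64  67  66  65  64  62  60  62  61  61  61]
 [255 254 249 221 153 103  75  67  66  68  66  65  63  62  62  61  62]
 [255 255 255 254 250 223 142  75  67  68  67  66  64  63  63  62  61]
 [255 255 255 255 255 253 228 103  65  67  66  66  64  64  61  61  62]]
```

Run:
```python
from h import *
S=load('scene');T=load('top')
w=np.radians(-52.3);x=np.array([np.cos(w),np.sin(w),0]);h=np.array([.627,-.1935,.05])
s1=cv2.cvtColor(cv2.imread('pics/scene1.png'),cv2.COLOR_BGR2GRAY)
# reference: level bracket at the start, rib end top (z .052) and rib at 100 mm from back
e=np.array([.4400,.1655,.052]); u,v=proj(S,e); print('start rib end pred',u,v); u=int(u);v=int(v);print(s1[v-10:v+10,u-9:u+9])
p=h-.17*x+[0,0,.045];u,v=proj(T,p);print('top pred',u,v);u=int(u);v=int(v);g=cv2.cvtColor(T['image'],cv2.COLOR_RGB2GRAY);print(g[v-9:v+10,u-9:u+10])
```

```text
start rib end pred 318.8235840782513 333.0258294658854
[[ 61  60  62  61  60  60  60  61  61  62  62  61  61  59  59  59  57  56]
 [ 62  62  62  60  60  60  60  61  61  62  61  62  60  59  60  59  58  56]
 [ 60  60  59  60  60  60  59  60  62  61  62  61  60  60  60  59  60  57]
 [ 60  59  58  59  58  58  58  58  60  61  61  61  61  60  59  60  59  58]
 [ 58  59  57  57  57  56  57  61  59  61  61  62  59  60  60  59  60  60]
 [ 58  57  57  57  57  56  58  58  62  62  60  61  61  60  58  60  59  59]
 [ 58  56  57  57  57  56  58  59  60  60  61  61  61  61  60  58  58  59]
 [ 99  98  99  98  99  99  99  99  98  97  92  66  60  61  59  60  60  58]
 [228 228 228 229 228 228 227 227 224 223 211 100  61  61  59  60  59  59]
 [254 254 254 254 254 254 254 254 254 254 251 144  68  60  61  60  59  60]
 [255 255 255 255 255 255 255 255 255 255 254 162  71  61  60  60  60  61]
 [255 255 255 255 255 255 255 255 255 255 254 163  71  60  62  61  61  61]
 [254 254 254 254 254 254 254 254 255 255 253 158  71  60  60  60  61  60]
 [232 233 233 234 234 235 235 235 236 235 226 127  68  60  60  62  61 
[... 1342 characters left out ...]
 133 131 135 133 134 132 135 134 135 136 138
  136]
 [131 126 128 130 132 129 130 129 132 132 131 133 134 133 133 134 134 134
  137]
 [128 128 128 127 128 127 131 128 131 130 130 132 131 131 132 131 133 133
  134]
 [128 128 126 128 127 128 127 128 130 128 130 130 130 132 129 133 132 131
  131]
 [124 124 124 125 127 126 125 126 126 129 126 127 129 129 129 128 130 129
  132]
 [127 123 122 126 124 124 127 121 124 129 126 126 128 128 125 127 131 130
  129]
 [124 122 125 119 125 124 122 124 126 126 127 126 127 125 128 128 128 126
  123]
 [118 121 120 123 122 122 123 125 123 123 124 126 126 124 125 127 127 125
  126]
 [120 122 120 122 120 122 120 121 120 121 125 122 126 126 125 126 125 127
  125]]
```

Call:
send_rows --moves "0 0 0 0 -0.25 0 -1; 0 0 0 0 -0.5 0 -1; 0 0 0 0 -0.5 0 -1; 0 0 0 0 -0.5 0 -1; 0 0 0 0 -0.5 0 -1"

```text
time: 18.82
eef_pos: [0.5712, 0.0415, 0.2736]
tcp_rot: [0.897, -0.441, -0.0, 0.0]
contact_force: [0.3, 0.2, 0.4]
opening: 0.001
finger_force: 0.0
```

```bash
cp wrist.npz wristA.npz
python3 - <<'E'
from h import *
A=load('wristA');B=cam('wrist')
np.set_printoptions(linewidth=200)
w=np.radians(-52.3);x=np.array([np.cos(w),np.sin(w),0]);y=np.array([-x[1],x[0],0]);h=np.array([.627,-.1935,.05])
for n,c in (('A',A),('B',B)):
    g=cv2.cvtColor(c['image'],cv2.COLOR_RGB2GRAY)
    for z in (.102,.093): print(n,z,proj(c,h-.17*x+[0,0,z-.05]).round(1))
    q=h-.09*x+.065*y;q[2]=.01;print('foot L',proj(c,q).round(1)); q=q-.13*y;print('foot R',proj(c,q).round(1))
    u,v=proj(c,h-.17*x+[0,0,.047]).astype(int); print(u-16,v-10);print(g[v-10:v+14,u-16:u+17])
E
```

```text
A 0.102 [314.8 145.2]
A 0.093 [314.8 143.9]
foot L [244.4  45.8]
foot R [384.9  45.9]
298 134
[[161 182 155 131 126 128 128 127 127 108 215 238 239 239 239 239 239 239 239 239 238 226 147 148 162 163 162 173 178 178 179 166 225]
 [219 237 198 192 169 167 165 167 167 129 215 238 239 239 239 239 239 239 239 239 238 225 190 222 225 225 225 237 238 238 238 232 225]
 [220 238 240 239 186 177 176 177 177 132 215 237 239 239 239 239 239 239 239 238 238 226 199 231 233 233 234 236 239 239 239 230 193]
 [219 238 239 230 179 173 171 172 171 131 214 237 239 239 239 239 239 239 239 238 238 226 194 226 230 229 230 230 238 239 239 229 151]
 [217 238 239 183 169 170 170 170 169 129 214 237 239 239 239 239 239 239 239 238 238 226 192 223 225 226 226 231 238 239 239 230  88]
 [212 234 235 203 165 162 163 163 161 125 214 238 239 239 239 239 239 239 239 239 238 225 183 215 218 218 217 230 231 234 234 221  82]
 [179 195 196 195 134 124 125 125 125 101 215 238 239 239 239 239 239 239 239 239 239 226 150 170 172 172 173 172 171 195 196 142  57]
 [ 24  34  42  43  42  43  42  46  42  57 212 238 239 239 239
[... 4869 characters left out ...]
 43  45  45  43  43  43]
 [ 40  42  41  40  40  39  40  38  37  39  40  38  40  38  40  40  41  39  38  38  38  39  39  43  41  43  44  44  43  45  44  44  41]
 [ 41  40  41  40  41  41  41  39  41  41  41  39  42  41  39  40  39  38  38  38  35  38  39  37  36  41  43  43  43  43  43  43  43]
 [ 40  41  40  40  41  41  42  41  41  41  41  40  42  41  41  40  38  40  39  38  37  38  41  38  38  38  41  44  44  44  44  43  43]
 [ 42  41  42  41  40  41  41  42  41  41  40  40  40  42  43  40  41  41  39  38  39  40  40  41  40  38  38  42  43  43  44  44  43]
 [ 40  39  40  40  43  40  41  41  43  42  42  40  41  41  41  40  40  41  38  38  41  42  40  40  40  40  40  39  41  44  43  43  45]]
```

Run:
```python
from h import *
A=load('wristA');B=load('wrist')
w=np.radians(-52.3);x=np.array([np.cos(w),np.sin(w),0]);y=np.array([-x[1],x[0],0]);h=np.array([.627,-.1935,.05])
print('rib end',tri([ray(A,319.6,145.6),ray(B,444.4,145.8)]))
gs=[cv2.GaussianBlur(cv2.cvtColor(c['image'],cv2.COLOR_RGB2GRAY),(3,3),0).astype(float) for c in (A,B)]
def fe(g,r,a,b):
    d=-np.diff(g[r,a:b]); i=d.argmax(); k=np.arange(max(i-2,0),min(i+3,len(d))); return a+.5+(d[k]*k).sum()/d[k].sum()
def re(g,r,a,b):
    d=np.diff(g[r,a:b]); i=d.argmax(); k=np.arange(max(i-2,0),min(i+3,len(d))); return a+.5+(d[k]*k).sum()/d[k].sum()
# rib right top edge against dark bench in the overhang
for r in (141,143): print(r,tri([ray(A,fe(gs[0],r,314,324),r),ray(B,fe(gs[1],r,438,450),r)]))
# foot front corner sides as height reference (z=.01)
for r in (25,35,40):
    out=[]
    for n,(g,c) in enumerate(zip(gs,(A,B))):
        q=h-.09*x+.065*y;q[2]=.01;u=int(proj(c,q)[0]); q2=int(proj(c,q-.13*y)[0]); out.append((re(g,r,u-9,u+9),fe(g,r,q2-9,q2+9)))
    print(r,out,[tri([ray(A,out[0][i],r),ray(B,out[1][i],r)])[2].round(4) for i in (0,1)])
```

```text
rib end [ 0.51911828 -0.06020706  0.09178638]
141 [ 0.52146557 -0.06309003  0.09247774]
143 [ 0.52040384 -0.06189504  0.09200612]
25 [(np.float64(242.9360902255639), np.float64(384.4785714285714)), (np.float64(351.29605263157896), np.float64(492.66541353383457))] [np.float64(0.0096), np.float64(0.0086)]
35 [(np.float64(243.67557251908397), np.float64(383.7887323943662)), (np.float64(351.0214285714286), np.float64(491.50763358778624))] [np.float64(0.0088), np.float64(0.0099)]
40 [(np.float64(243.76277372262774), np.float64(383.50689655172414)), (np.float64(350.8884892086331), np.float64(490.68840579710144))] [np.float64(0.0095), np.float64(0.0094)]
```

The side view puts the rib end at z≈0.0925 m. That is a droop of about 0.05 rad, inside the 3° play and the 0.08 limit. The measured drop on pressing was about 7 mm, so the bracket is home.

```bash
python3 -c "
from plant import ctrl
print(ctrl.sign_off())"
```

```text
the job is handed in; nothing more can be done
None
```

I handed the job in with the bracket hooked through both slots, snapped past the catch and released. By my measurements it sits home with about 0.05 rad of droop (limit 0.08). The press peaked at about 11 N, roughly 6 mm of strip travel, and the timer and cartons were not touched. The sign-off gave no verdict.

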